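# Turn the coin carousel to the red tub

### The job

Turn the coin carousel by pushing gently with the fingertips against the brass posts at its rim until the red tub is at the front, centred on the line of the brass pointer, then let go and leave it at rest. Do not grip or lift anything: all four tubs stay seated, and the bell, coin tray and cash box stay where they are.

Things in the scene. Friction and masses are not known exactly. Their poses are not given: they have to be found in the camera images.
- stand: Fixed black stand of the coin carousel, on a dark oak shelf whose top is 130 mm above the work surface. Origin on the carousel's axis, at the stand's underside; z up. Its -x axis is the carousel's front, roughly towards the robot (heading varies by 0.45 rad either way). A brass pointer, 28 mm wide and 14 mm high, lies along the front and sticks out from under the disc.
- carousel: The turning white disc, 240 mm across and 12 mm thick; origin on the axis at its underside, 20 mm above the stand's origin; z up. It turns with the disc: the four tub seats lie along its own +x, +y, -x and -y axes, which tub in which varies. It turns freely either way (stops are two turns off); friction of 0.15 N m (1.5 N at a post) stops it at once when no longer pushed.
- pointer_tip (a point): Tip of the brass pointer, 180 mm in front of the carousel's axis, 14 mm above the shelf. The shelf reaches from x = 330 to 830 mm and 580 mm to either side.
- axis (a point): On the carousel's axis, level with the disc's top (162 mm above the work surface). In the middle of the disc is a steel knob 32 mm wide, 22 mm high. Tubs and their seat walls (6 mm high) reach to 91 mm from the axis.
- post (a point): Half-way up one of four upright round brass posts on the disc, 12 mm thick, 40 mm high (foot on the disc's top), 108 mm from the axis, 90 degrees apart: one half-way (45 degrees) between each two neighbouring tub seats. They turn with the disc; all four are alike.
- tub_red_mid (a point): Centre (half-way up) of the red plastic coin tub: round, 48 mm across, 40 mm tall plus a few brass coins on top (45 mm in all), loose, about 0.2 kg. Sits in a shallow seat on the disc: this point is then 62 mm from the carousel's axis and 182 mm above the work surface (world z 0.182). Which of the four seats it has differs from start to start.
- tub_green_mid (a point): Centre of the green coin tub, same size and seating as the red one.
- tub_blue_mid (a point): Centre of the blue coin tub, same size and seating as the red one.
- tub_grey_mid (a point): Centre of the grey coin tub, same size and seating as the red one.
- bell: Pewter counter bell, 84 mm across, 60 mm high, loose on the shelf; origin at the centre of its underside.
- coin_tray: Green plastic coin tray, 200 x 110 x 28 mm, loose on the shelf; origin at the centre of its underside.
- cash_box: Dark steel cash box, 204 x 154 x 90 mm (with handle), 3 kg, on the shelf; origin at the centre of its underside.

How it is judged:
By the outcome, as a careful person would: the job done as asked, in the order asked, and still so for the second after the job is handed in, with the robot touching nothing.
It also fails if it takes over 45 s, if anything falls off the work surface, if the arm or the gripper's body presses on something with over 40 N, if the wrist force passes 120 N, or if a joint passes its speed limit or range.

### The arm

A 6-joint arm with a two-finger parallel gripper is mounted at the origin on the work surface. World frame = base frame: x ahead of the robot, y to its left, z up, the work surface at z = 0. Lengths are in m, angles in rad, forces in N, time in s.
With the tool pointing down it reaches from about 0.3 to 0.775 m from the base axis. Payload 14.6 kg.
Tool frame: the origin (TCP) lies on the centre line of the jaws, within the pads' length; the fingertips stand 25 mm ahead of it and the grasp point (between the pads) lies 6 mm ahead of it (ctrl.tip_reach is the distance from the TCP to the fingertips, in m); z points along the fingers, y is the line along which they close (so a half turn about z gives the same grasp; the last joint's range is limited). The gripper opens to 94 mm and grips with 3 to 60 N. Pads are 16 mm wide; open, the fingers measure 119 mm over their backs; the gripper's body (75 mm by 177 mm) begins 78 mm behind the grasp point.
Start: joints at [-1.198, 0.3, 1.521, -0, 1.321, -0.067], TCP at [0.234, -0.498, 0.23] pointing down, gripper open.
Joint ranges: [-3.03, 3.03], [-0.79, 2.21], [0.23, 2.52], [-1.04, 4.18], [0, 3.07], [-2.55, 2.55]. Speed limits (rad/s): [2.22, 2.22, 2.57, 3.14, 3.14, 3.14].

### API

Orientations are given as [roll, pitch, yaw] about the fixed x, y, z axes, in that order (R = Rz(yaw) Ry(pitch) Rx(roll)).
In Python, from station import ctrl gives the robot as it stands. The module is installed in compiled form; this text tells all that it offers.
- The arm moves only by the tool apply_moves, never from a script. Its argument "deltas" is a list of rows, each a list of 7 numbers: the closure in counts, from 0 (fully open) to 255 (shut), then the shift along the world's x, y, z in cm, then the turn, a rotation vector about the world's x, y, z in rad. In form: [[jaw, tx, ty, tz, ax, ay, az], ...]. A call has 1 to 10 rows; each row shifts and turns the commanded pose from where the row before left it; what a row does not reach is not made up. A row lasts 1/10 s, in which the tool goes at most 50 mm and 8.59 degrees, less where a joint would pass 70% of its speed; a pose out of reach is approached as far as the arm can. A call with a gripper value outside its range is refused whole. The fingers move at their own pace and stop on an object; "grip_force" is the grip in N (left out, the last holds). Time passes only in rows, so rows that do not move let the fingers close. It gives the time, the measured TCP pose, the force, the opening and the grip force at its end, in the units of the state.
- ctrl.get_obs(): the state, without advancing time (a new reading comes with each control period).
- ctrl.camera(name): name is "scene" or "top" or "wrist"; returns a dict with "img" (420x560x3 uint8, red, green, blue), "K" (3x3 intrinsics, pixels), "pose" (4x4, takes a point from camera to world coordinates); the wrist camera has in their place "hand_eye" (4x4, takes a point from camera to tool coordinates, whose origin is the TCP and whose axes are the flange's). Camera axes: x right, y up, looking along -z (the intrinsics and any distortion apply to the point x, -y, -z); pixel columns grow to the right and rows downward; lengths in m; the calibration is good to about 2 mm. A picture is of the moment at which its call begins: read the wrist's pose just before it. There is no depth.
- ctrl.hand_in(): hands the job in; it is judged then, once.
The state is a dict: "time_s": time; "qpos": joint angles; "joint_vel": joint speeds; "tau": joint torques, N m; "ee_pos": TCP position; "eef_rot": TCP orientation; "force": force on the tool from outside, world axes, zero at the start; "moment": the same for the moment, N m; "grip_width": finger opening in m; "grip_force": force on a finger pad.
Only numpy, scipy, OpenCV 4.12 (cv2) and the standard library are available. Lean on these libraries where they do the work, as an engineer would, in place of code of your own. Each camera call takes 0.05 s, during which the arm holds its last target. There are 200 camera calls.

## Working session

There is one attempt and no reset: what is moved stays moved. The work goes in short steps, Python scripts to look and compute and a tool call to move; the robot and the scene stay as the last step left them, time stands still between calls to the robot, and variables do not carry over. Pictures are saved under pics/ and viewed, at most 10 in all, crops included, and the job is handed in when it is done.

Besides the shell and the picture viewer there is one more tool, called after "Call:" by a JSON object that holds its "method" and its "body", one argument or row to a line. apply_moves: Moves the arm, as the interface text tells. Its arguments: {"type":"object","properties":{"deltas":{"type":"array"},"grip_force":{"type":"number"}},"required":["deltas"]}

```bash
mkdir -p pics
python3 - <<'E'
from station import ctrl
import cv2,numpy as np
for n in("top","scene"):
    c=ctrl.camera(n); cv2.imwrite(f"pics/{n}0.png",c["img"][:,:,::-1]); print(n,c["K"].tolist(),np.round(c["pose"],3).tolist(),[k for k in c])
o=ctrl.get_obs(); print(o["ee_pos"],o["eef_rot"],o["time_s"],o["grip_width"])
E
```

```text
top [[434.3806334065359, 0.0, 282.0230435621006], [0.0, 434.3806334065359, 212.81841639104724], [0.0, 0.0, 1.0]] [[-0.028, 0.996, -0.084, 0.451], [-1.0, -0.029, -0.01, -0.002], [-0.013, 0.084, 0.996, 1.172], [0.0, 0.0, 0.0, 1.0]] ['img', 'K', 'pose']
scene [[410.54299994863953, 0.0, 279.5126593663385], [0.0, 410.54299994863953, 208.34634120245542], [0.0, 0.0, 1.0]] [[-0.893, -0.331, 0.304, 0.831], [0.449, -0.657, 0.606, 0.588], [-0.001, 0.678, 0.735, 0.864], [0.0, 0.0, 0.0, 1.0]] ['img', 'K', 'pose']
[ 0.23407718 -0.49746819  0.22995875] [-3.14057999e+00 -5.83204399e-05  4.39769273e-01] 0.1 0.09432751952269439
```

View pics/top0.png

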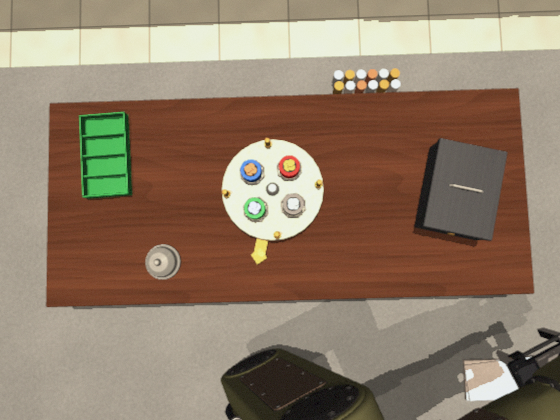

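View pics/scene0.png

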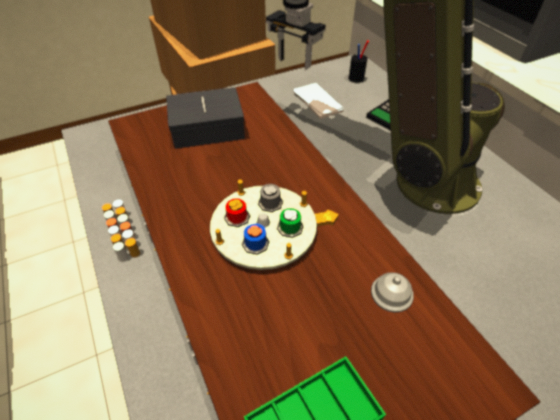

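The top view shows the disc around (272,190), the pointer tip near (259,262), red at (289,167), and posts near (268,143), (319,184), (277,236) and (225,193). Next I convert these to positions.

```bash
cat > h.py <<'E'
from station import ctrl
import cv2,numpy as np
def ray(c,uv,z):
    d=c["pose"][:3,:3]@np.array([(uv[0]-c["K"][0,2])/c["K"][0,0],-(uv[1]-c["K"][1,2])/c["K"][1,1],-1])
    p=c["pose"][:3,3]; return p+d*(z-p[2])/d[2]
def blobs(m,amin):
    n,_,s,ce=cv2.connectedComponentsWithStats(m.astype(np.uint8)); return [(ce[i],s[i,4]) for i in range(1,n) if s[i,4]>=amin]
def look(name=None):
    c=ctrl.camera("top"); im=c["img"]; hsv=cv2.cvtColor(im,cv2.COLOR_RGB2HSV).astype(int); H,S,V=hsv[...,0],hsv[...,1],hsv[...,2]
    if name: cv2.imwrite(name,cv2.resize(im[100:310,130:410,::-1],None,fx=2.8,fy=2.8,interpolation=cv2.INTER_CUBIC))
    roi=np.zeros(H.shape,bool); roi[125:280,205:345]=1
    w=(roi&(V>170)&(S<60)).astype(np.uint8)
    cn=max(cv2.findContours(w,cv2.RETR_EXTERNAL,cv2.CHAIN_APPROX_NONE)[0],key=cv2.contourArea)
    e=cv2.fitEllipse(cv2.convexHull(cn)); ax=ray(c,e[0],.162); print("axis",ax.round(4),"diam px",np.round(e[1],1))
    def show(t,uv,z,a):
        p=ray(c,uv,z)-ax; print(t,np.round(uv,1),a,"r",round(np.hypot(p[0],p[1]),4),"ang",round(np.degrees(np.arctan2(p[1],p[0])),2),"xy",(p+ax)[:2].round(4))
    for uv,a in blobs(roi&(H>15)&(H<35)&(S>120)&(V>90),8): show("brass z.144",uv,.144,a); show("   post z.202",uv,.2,a)
    for t,m in dict(red=((H<6)|(H>174)),green=(H>50)&(H<75),blue=(H>100)&(H<125)).items():
        for uv,a in blobs(roi&m&(S>150)&(V>80),60): show(t,uv,.195,a)
E
python3 - <<'E'
from h import *
look("pics/c1.png")
E
```

```text
axis [0.5922 0.0294 0.162 ] diam px [100.2 101.6]
brass z.144 [267.3 142. ] 40 r 0.118 ang 4.63 xy [0.7098 0.039 ]
   post z.202 [267.3 142. ] 40 r 0.1037 ang 4.02 xy [0.6957 0.0367]
brass z.144 [289.  164.9] 125 r 0.0729 ang -34.29 xy [ 0.6525 -0.0116]
   post z.202 [289.  164.9] 125 r 0.0638 ang -39.47 xy [ 0.6415 -0.0111]
brass z.144 [250.3 168.8] 81 r 0.0746 ang 44.04 xy [0.6459 0.0813]
   post z.202 [250.3 168.8] 81 r 0.064 ang 47.72 xy [0.6353 0.0768]
brass z.144 [318.4 183.4] 40 r 0.1108 ang -83.09 xy [ 0.6055 -0.0805]
   post z.202 [318.4 183.4] 40 r 0.1058 ang -87.35 xy [ 0.5971 -0.0762]
brass z.144 [225.5 192.7] 38 r 0.1125 ang 91.24 xy [0.5898 0.1419]
   post z.202 [225.5 192.7] 38 r 0.1051 ang 95.46 xy [0.5822 0.134 ]
brass z.144 [276.7 234.7] 35 r 0.1063 ang -176.2 xy [0.4862 0.0224]
   post z.202 [276.7 234.7] 35 r 0.1083 ang -175.56 xy [0.4843 0.0211]
brass z.144 [259.4 250.4] 264 r 0.1462 ang 166.28 xy [0.4502 0.0641]
   post z.202 [259.4 250.4] 264 r 0.1453 ang 167.66 xy [0.4502 0.0605]
red [288.9 167.7] 204 r 0.0596 ang -42.57 xy [ 0.6361 -0.0108]
```

View pics/c1.png

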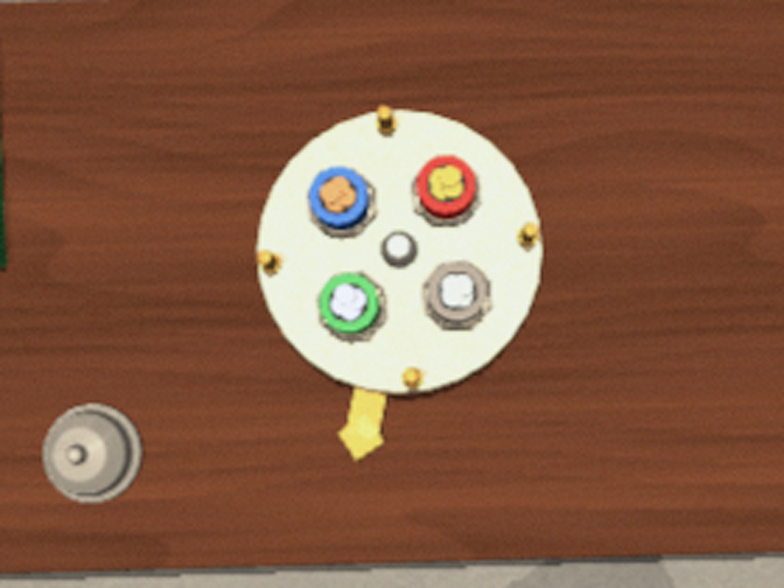

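Posts are at about 4.2° + 90k, red at -41°, and the pointer at about 167°. That means turning about 152° clockwise, pushing the far post round the robot's right side. I'll close the fingers, rise, and go above the start point (0.699, 0.064).

Call:
{"method": "apply_moves", "body": {
  "deltas": [
    [255, 0, 0, 4.5, 0, 0, 0],
    [255, 0, 0, 4.5, 0, 0, 0],
    [255, 2.9, 3.5, 0, 0, 0, 0.09],
    [255, 2.9, 3.5, 0, 0, 0, 0.09],
    [255, 2.9, 3.5, 0, 0, 0, 0.09],
    [255, 2.9, 3.5, 0, 0, 0, 0.09],
    [255, 2.9, 3.5, 0, 0, 0, 0.09],
    [255, 2.9, 3.5, 0, 0, 0, 0.09],
    [255, 2.9, 3.5, 0, 0, 0, 0.09],
    [255, 2.9, 3.5, 0, 0, 0, 0.09]
  ],
  "grip_force": 10
}}

```text
time_s: 1.15
ee_pos: [0.467, -0.216, 0.3204]
eef_rot: [-3.141, 0.0, 1.163]
force: [0.8, -0.6, -0.2]
grip_width: 0.0174
grip_force: 0.0
```

Call:
{"method": "apply_moves", "body": {
  "deltas": [
    [255, 2.9, 3.5, 0, 0, 0, 0.09],
    [255, 2.9, 3.5, 0, 0, 0, 0.09],
    [255, 2.9, 3.5, 0, 0, 0, 0.09],
    [255, 2.9, 3.5, 0, 0, 0, 0.09],
    [255, 2.9, 3.5, 0, 0, 0, 0.09],
    [255, 2.9, 3.5, 0, 0, 0, 0.09],
    [255, 2.9, 3.5, 0, 0, 0, 0.09],
    [255, 2.9, 3.5, 0, 0, 0, 0.09],
    [255, 0, 0, 0, 0, 0, 0]
  ]
}}

```text
time_s: 2.05
ee_pos: [0.6998, 0.0667, 0.3171]
eef_rot: [-3.138, -0.002, 1.887]
force: [-0.1, 0.1, -0.9]
grip_width: 0.0002
grip_force: 0.0
```

Run:
```python
from h import *
o=ctrl.get_obs(); c=ctrl.camera("wrist"); cv2.imwrite("pics/w1.png",c["img"][:,:,::-1])
from scipy.spatial.transform import Rotation as R
T=np.eye(4);T[:3,:3]=R.from_euler("xyz",o["eef_rot"]).as_matrix();T[:3,3]=o["ee_pos"]
c["pose"]=T@c["hand_eye"]
np.savez("pics/w1.npz",K=c["K"],pose=c["pose"]); print(c["pose"].round(3).tolist(),o["ee_pos"])
def proj(p):
    q=np.linalg.inv(c["pose"])@np.append(p,1); return (c["K"]@[q[0]/-q[2],-q[1]/-q[2],1])[:2].round(1)
print("knob top",proj([.5922,.0294,.184]))
for a in(4.2,94.2,-85.8): print("post",a,proj([.5922+.108*np.cos(np.radians(a)),.0294+.108*np.sin(np.radians(a)),.202]))
```

```text
[[0.951, -0.301, -0.075, 0.677], [0.31, 0.919, 0.241, 0.137], [-0.004, -0.253, 0.968, 0.471], [0.0, 0.0, 0.0, 1.0]] [0.69980364 0.06668858 0.31705984]
knob top [161.  213.4]
post 4.2 [270.6 245.8]
post 94.2 [172.2  94.3]
post -85.8 [138.1 321.2]
```

View pics/w1.png

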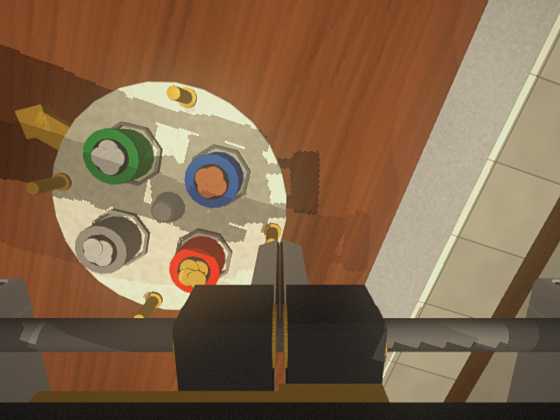

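The wrist view agrees with the map: the knob at (165,207) and the post tops at (174,95) and (140,320) lie within a few mm of prediction. The fingers are outside the rim behind the far post. Descending.

Call:
{"method": "apply_moves", "body": {
  "deltas": [
    [255, 0, 0, -3, 0, 0, 0],
    [255, 0, 0, -3, 0, 0, 0],
    [255, 0, 0, -3, 0, 0, 0],
    [255, 0, 0, -2.3, 0, 0, 0],
    [255, 0, 0, 0, 0, 0, 0]
  ]
}}

```text
time_s: 2.6
ee_pos: [0.6967, 0.0612, 0.2044]
eef_rot: [-3.136, -0.001, 1.878]
force: [-0.7, 0.5, -0.4]
grip_width: 0.0006
grip_force: 0.0
```

```bash
cat > arc.py <<'E'
import sys
from station import ctrl
import numpy as np
A=np.array([.5922,.0294]); r=.113
def rows(step,n,stop=1e9):
    p=ctrl.get_obs()["ee_pos"]; yaw=ctrl.get_obs()["eef_rot"][2]; d=p[:2]-A; t=np.degrees(np.arctan2(d[1],d[0])); print("theta",t.round(2),"r",np.hypot(*d).round(4),"yaw-th",np.degrees(yaw)-t,"z",p[2],ctrl.get_obs()["force"].round(1))
    cur=p[:2]
    for i in range(1,n+1):
        a=np.radians(t-step*i); q=A+r*np.array([np.cos(a),np.sin(a)]); dd=np.round((q-cur)*100,2); cur=cur+dd/100; print([255,*map(float,dd),0,0,0,-round(float(np.radians(step)),3)])
rows(float(sys.argv[1]),int(sys.argv[2]))
E
python3 arc.py 4 10
```

```text
theta 16.93 r 0.1092 yaw-th 90.66987042883768 z 0.20438799060611956 [-0.7  0.5 -0.4]
[255, 0.57, -0.65, 0, 0, 0, -0.07]
[255, 0.15, -0.78, 0, 0, 0, -0.07]
[255, 0.09, -0.78, 0, 0, 0, -0.07]
[255, 0.04, -0.79, 0, 0, 0, -0.07]
[255, -0.01, -0.79, 0, 0, 0, -0.07]
[255, -0.07, -0.78, 0, 0, 0, -0.07]
[255, -0.13, -0.78, 0, 0, 0, -0.07]
[255, -0.18, -0.77, 0, 0, 0, -0.07]
[255, -0.23, -0.75, 0, 0, 0, -0.07]
[255, -0.28, -0.74, 0, 0, 0, -0.07]
```

Call:
{"method": "apply_moves", "body": {
  "deltas": [
    [255, 0.5, -0.6, 0, 0, 0, -0.07],
    [255, 0.15, -0.8, 0, 0, 0, -0.07],
    [255, 0.1, -0.8, 0, 0, 0, -0.07],
    [255, 0.05, -0.8, 0, 0, 0, -0.07],
    [255, 0, -0.8, 0, 0, 0, -0.07],
    [255, -0.1, -0.8, 0, 0, 0, -0.07],
    [255, -0.1, -0.8, 0, 0, 0, -0.07],
    [255, -0.2, -0.75, 0, 0, 0, -0.07],
    [255, -0.25, -0.75, 0, 0, 0, -0.07],
    [255, -0.3, -0.75, 0, 0, 0, -0.07]
  ]
}}

```text
time_s: 3.6
ee_pos: [0.6967, -0.015, 0.2096]
eef_rot: [3.139, -0.001, 1.176]
force: [1.5, 1.1, -0.8]
grip_width: 0.0008
grip_force: 0.8
```

```bash
python3 arc.py 4 10
python3 - <<'E'
from h import *
look()
E
```

```text
theta -23.02 r 0.1136 yaw-th 90.38799622250842 z 0.2096050207604333 [ 1.5  1.1 -0.8]
[255, -0.38, -0.69, 0, 0, 0, -0.07]
[255, -0.39, -0.69, 0, 0, 0, -0.07]
[255, -0.43, -0.66, 0, 0, 0, -0.07]
[255, -0.47, -0.63, 0, 0, 0, -0.07]
[255, -0.52, -0.6, 0, 0, 0, -0.07]
[255, -0.56, -0.56, 0, 0, 0, -0.07]
[255, -0.59, -0.51, 0, 0, 0, -0.07]
[255, -0.63, -0.48, 0, 0, 0, -0.07]
[255, -0.66, -0.43, 0, 0, 0, -0.07]
[255, -0.69, -0.38, 0, 0, 0, -0.07]
axis [0.6057 0.1042 0.162 ] diam px [34.5 82.9]
brass z.144 [231.7 164.7] 43 r 0.0557 ang 22.85 xy [0.6571 0.1258]
   post z.202 [231.7 164.7] 43 r 0.0427 ang 20.08 xy [0.6458 0.1188]
```

Contact is made and the disc follows (the left post has gone from 94° to 59°). Continuing, and trimming z slightly.

Call:
{"method": "apply_moves", "body": {
  "deltas": [
    [255, -0.4, -0.7, -0.1, 0, 0, -0.07],
    [255, -0.4, -0.7, -0.1, 0, 0, -0.07],
    [255, -0.43, -0.66, -0.1, 0, 0, -0.07],
    [255, -0.47, -0.63, -0.1, 0, 0, -0.07],
    [255, -0.52, -0.6, -0.1, 0, 0, -0.07],
    [255, -0.56, -0.56, 0, 0, 0, -0.07],
    [255, -0.6, -0.5, 0, 0, 0, -0.07],
    [255, -0.63, -0.48, 0, 0, 0, -0.07],
    [255, -0.66, -0.43, 0, 0, 0, -0.07],
    [255, -0.7, -0.38, 0, 0, 0, -0.07]
  ]
}}

```text
time_s: 4.65
ee_pos: [0.6429, -0.0709, 0.2043]
eef_rot: [3.14, -0.002, 0.478]
force: [0.9, 1.5, 1.0]
grip_width: 0.0008
grip_force: 0.9
```

```bash
python3 arc.py 4 10
```

```text
theta -63.17 r 0.1124 yaw-th 90.53438237819597 z 0.2043400431160598 [0.9 1.5 1. ]
[255, -0.69, -0.38, 0, 0, 0, -0.07]
[255, -0.74, -0.28, 0, 0, 0, -0.07]
[255, -0.75, -0.23, 0, 0, 0, -0.07]
[255, -0.77, -0.18, 0, 0, 0, -0.07]
[255, -0.78, -0.12, 0, 0, 0, -0.07]
[255, -0.79, -0.06, 0, 0, 0, -0.07]
[255, -0.79, -0.01, 0, 0, 0, -0.07]
[255, -0.78, 0.04, 0, 0, 0, -0.07]
[255, -0.79, 0.1, 0, 0, 0, -0.07]
[255, -0.77, 0.15, 0, 0, 0, -0.07]
```

Call:
{"method": "apply_moves", "body": {
  "deltas": [
    [255, -0.7, -0.38, 0, 0, 0, -0.07],
    [255, -0.74, -0.28, 0, 0, 0, -0.07],
    [255, -0.75, -0.23, 0, 0, 0, -0.07],
    [255, -0.77, -0.18, 0, 0, 0, -0.07],
    [255, -0.78, -0.12, 0, 0, 0, -0.07],
    [255, -0.79, -0.06, 0, 0, 0, -0.07],
    [255, -0.79, 0, 0, 0, 0, -0.07],
    [255, -0.78, 0.04, 0, 0, 0, -0.07],
    [255, -0.79, 0.1, 0, 0, 0, -0.07],
    [255, -0.77, 0.15, 0, 0, 0, -0.07]
  ]
}}

```text
time_s: 5.65
ee_pos: [0.5664, -0.0805, 0.2043]
eef_rot: [-3.141, -0.003, -0.223]
force: [1.8, 0.4, 1.3]
grip_width: 0.0008
grip_force: 0.9
```

```bash
python3 arc.py 3.5 8
```

```text
theta -103.21 r 0.1129 yaw-th 90.46277633570027 z 0.2042654584156812 [1.8 0.4 1.3]
[255, -0.67, 0.17, 0, 0, 0, -0.061]
[255, -0.65, 0.21, 0, 0, 0, -0.061]
[255, -0.64, 0.26, 0, 0, 0, -0.061]
[255, -0.63, 0.3, 0, 0, 0, -0.061]
[255, -0.6, 0.33, 0, 0, 0, -0.061]
[255, -0.58, 0.37, 0, 0, 0, -0.061]
[255, -0.56, 0.41, 0, 0, 0, -0.061]
[255, -0.54, 0.44, 0, 0, 0, -0.061]
```

Call:
{"method": "apply_moves", "body": {
  "deltas": [
    [255, -0.67, 0.17, 0, 0, 0, -0.061],
    [255, -0.65, 0.21, 0, 0, 0, -0.061],
    [255, -0.64, 0.26, 0, 0, 0, -0.061],
    [255, -0.63, 0.3, 0, 0, 0, -0.061],
    [255, -0.6, 0.33, 0, 0, 0, -0.061],
    [255, -0.58, 0.37, 0, 0, 0, -0.061],
    [255, -0.56, 0.41, 0, 0, 0, -0.061],
    [255, -0.54, 0.44, 0, 0, 0, -0.061],
    [255, 0, 0, 0, 0, 0, 0]
  ]
}}

```text
time_s: 6.55
ee_pos: [0.5176, -0.0553, 0.204]
eef_rot: [-3.141, -0.002, -0.708]
force: [-0.2, 0.0, -1.6]
grip_width: 0.0005
grip_force: 0.0
```

```bash
python3 arc.py 2 5
cat > wl.py <<'E'
from h import *
from scipy.spatial.transform import Rotation as R
import sys
o=ctrl.get_obs(); c=ctrl.camera("wrist"); cv2.imwrite(sys.argv[1],c["img"][:,:,::-1])
T=np.eye(4);T[:3,:3]=R.from_euler("xyz",o["eef_rot"]).as_matrix();T[:3,3]=o["ee_pos"]
c["pose"]=T@c["hand_eye"]; np.savez("w.npz",**c)
E
python3 wl.py pics/w2.png
```

```text
theta -131.4 r 0.1129 yaw-th 90.80662878957513 z 0.20402798160737767 [-0.2  0.  -1.6]
[255, -0.3, 0.26, 0, 0, 0, -0.035]
[255, -0.28, 0.27, 0, 0, 0, -0.035]
[255, -0.27, 0.29, 0, 0, 0, -0.035]
[255, -0.27, 0.29, 0, 0, 0, -0.035]
[255, -0.25, 0.31, 0, 0, 0, -0.035]
```

View pics/w2.png

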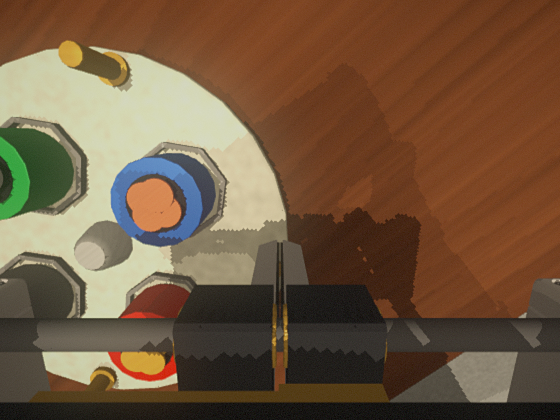

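The wrist camera faces the trailing side: blue at (155,200), red partly hidden at (145,350), pointer not visible. I'll push a little further, then back off and check from the top camera.

Call:
{"method": "apply_moves", "body": {
  "deltas": [
    [255, -0.3, 0.26, 0, 0, 0, -0.035],
    [255, -0.28, 0.27, 0, 0, 0, -0.035],
    [255, -0.27, 0.29, 0, 0, 0, -0.035],
    [255, -0.27, 0.29, 0, 0, 0, -0.035],
    [255, 0, 0, 0, 0, 0, 0],
    [255, 0.6, -0.6, 0, 0, 0, 0],
    [255, 0.6, -0.6, 0, 0, 0, 0],
    [255, 0, 0, 3, 0, 0, 0],
    [255, 0, 0, 4, 0, 0, 0],
    [255, 0, 0, 4, 0, 0, 0]
  ]
}}

```text
time_s: 7.6
ee_pos: [0.5187, -0.0569, 0.3137]
eef_rot: [3.141, 0.001, -0.848]
force: [0.1, -0.4, 0.4]
grip_width: 0.0001
grip_force: 0.0
```

Call:
{"method": "apply_moves", "body": {
  "deltas": [
    [255, -2.5, -4, 0, 0, 0, 0],
    [255, -2.5, -4, 0, 0, 0, 0],
    [255, -2.5, -4, 0, 0, 0, 0],
    [255, -2.5, -4, 0, 0, 0, 0],
    [255, -2.5, -4, 0, 0, 0, 0],
    [255, -2.5, -4, 0, 0, 0, 0],
    [255, -2.5, -4, 0, 0, 0, 0],
    [255, -2.5, -4, 0, 0, 0, 0],
    [255, -2.5, -4, 0, 0, 0, 0],
    [255, 0, 0, 0, 0, 0, 0]
  ]
}}

```text
time_s: 8.6
ee_pos: [0.2905, -0.4203, 0.3118]
eef_rot: [3.141, 0.001, -0.852]
force: [-0.4, -0.5, 0.1]
grip_width: 0.0002
grip_force: 0.0
```

Run:
```python
from h import *
look("pics/c2.png")
```

```text
axis [0.5921 0.0295 0.162 ] diam px [100.3 101.4]
brass z.144 [245.9 149.8] 44 r 0.1176 ang 31.46 xy [0.6925 0.0909]
   post z.202 [245.9 149.8] 44 r 0.1038 ang 32.87 xy [0.6793 0.0858]
brass z.144 [310.6 161.9] 40 r 0.114 ang -54.69 xy [ 0.6581 -0.0636]
   post z.202 [310.6 161.9] 40 r 0.1051 ang -58.66 xy [ 0.6468 -0.0602]
brass z.144 [298.4 190.9] 89 r 0.0619 ang -93.05 xy [ 0.5888 -0.0323]
   post z.202 [298.4 190.9] 89 r 0.0612 ang -100.18 xy [ 0.5813 -0.0307]
brass z.144 [266.1 213.1] 123 r 0.0566 ang 162.93 xy [0.5381 0.0461]
   post z.202 [266.1 213.1] 123 r 0.0605 ang 166.64 xy [0.5333 0.0435]
brass z.144 [233.6 214.6] 35 r 0.109 ang 120.45 xy [0.5369 0.1235]
   post z.202 [233.6 214.6] 35 r 0.1058 ang 124.52 xy [0.5322 0.1167]
brass z.144 [298.1 226.9] 37 r 0.1065 ang -146.74 xy [ 0.5031 -0.0289]
   post z.202 [298.1 226.9] 37 r 0.1081 ang -148.21 xy [ 0.5003 -0.0274]
brass z.144 [259.5 250.4] 265 r 0.146 ang 166.32 xy [0.4503 0.064 ]
   post z.202 [259.5 250.4] 265 r 0.1452 ang 167.7 xy [0.4503 0.0604]
red [266.9 214.3] 185 r 0.0623 ang 168.35 xy [0.5311 0.0421]
```

View pics/c2.png

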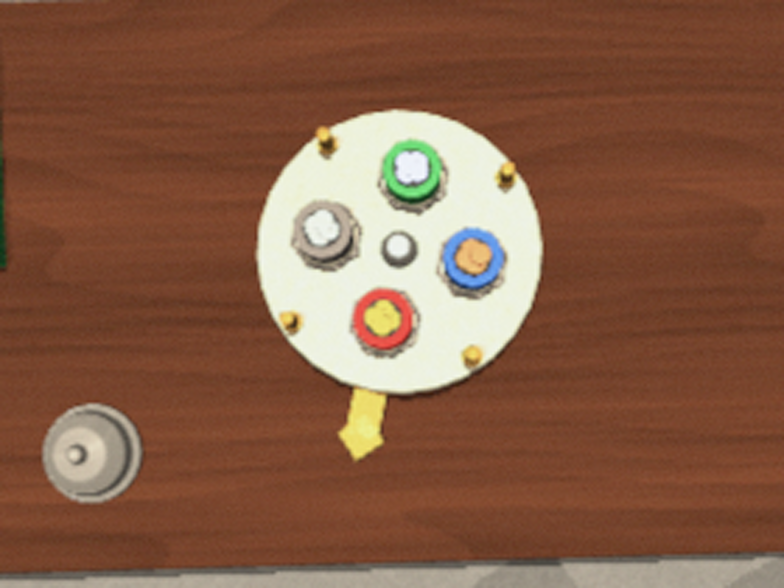

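All four tubs are seated. Red sits at about 167.6–168.3° and the pointer at 166.3°, so about 1.5° (3 mm at the post) remains. I'll go back for a small nudge.

Call:
{"method": "apply_moves", "body": {
  "deltas": [
    [255, 2.5, 4, 0, 0, 0, 0],
    [255, 2.5, 4, 0, 0, 0, 0],
    [255, 2.5, 4, 0, 0, 0, 0],
    [255, 2.5, 4, 0, 0, 0, 0],
    [255, 2.5, 4, 0, 0, 0, 0],
    [255, 2.5, 4, 0, 0, 0, 0],
    [255, 2.5, 4, 0, 0, 0, 0],
    [255, 2.5, 4, 0, 0, 0, 0],
    [255, 2.6, 3.7, 0, 0, 0, 0],
    [255, 0, 0, 0, 0, 0, 0]
  ]
}}

```text
time_s: 9.65
ee_pos: [0.5213, -0.0546, 0.312]
eef_rot: [-3.141, 0.001, -0.842]
force: [-0.1, -0.6, 0.6]
grip_width: 0.0004
grip_force: 0.0
```

Call:
{"method": "apply_moves", "body": {
  "deltas": [
    [255, 0, 0, -3, 0, 0, 0],
    [255, 0, 0, -3, 0, 0, 0],
    [255, 0, 0, -3, 0, 0, 0],
    [255, 0, 0, -1.8, 0, 0, 0],
    [255, 0, 0, 0, 0, 0, 0],
    [255, 0, 0, 0, 0, 0, 0]
  ]
}}

```text
time_s: 10.25
ee_pos: [0.5197, -0.0591, 0.2053]
eef_rot: [-3.141, -0.0, -0.848]
force: [-0.2, 0.6, 1.1]
grip_width: 0.0003
grip_force: 0.0
```

```bash
python3 arc.py 1 9
```

```text
theta -129.32 r 0.1144 yaw-th 80.75689244185978 z 0.2053329283158127 [-0.2  0.6  1.1]
[255, -0.06, 0.23, 0, 0, 0, -0.017]
[255, -0.15, 0.13, 0, 0, 0, -0.017]
[255, -0.15, 0.14, 0, 0, 0, -0.017]
[255, -0.14, 0.13, 0, 0, 0, -0.017]
[255, -0.15, 0.14, 0, 0, 0, -0.017]
[255, -0.14, 0.13, 0, 0, 0, -0.017]
[255, -0.13, 0.15, 0, 0, 0, -0.017]
[255, -0.14, 0.14, 0, 0, 0, -0.017]
[255, -0.13, 0.15, 0, 0, 0, -0.017]
```

Call:
{"method": "apply_moves", "body": {
  "deltas": [
    [255, -0.3, 0.35, 0, 0, 0, 0],
    [255, -0.3, 0.35, 0, 0, 0, 0],
    [255, -0.3, 0.35, 0, 0, 0, 0],
    [255, -0.2, 0.2, 0, 0, 0, 0],
    [255, 0, 0, 0, 0, 0, 0],
    [255, -0.1, 0.1, 0, 0, 0, 0],
    [255, 0, 0, 0, 0, 0, 0]
  ]
}}

```text
time_s: 10.95
ee_pos: [0.5074, -0.0456, 0.2045]
eef_rot: [-3.142, -0.0, -0.848]
force: [-0.6, 0.0, 0.3]
grip_width: 0.0005
grip_force: 0.0
```

```bash
python3 arc.py 1 2
```

```text
theta -138.49 r 0.1132 yaw-th 89.89592701951702 z 0.204462191110321 [-0.6  0.   0.3]
[255, -0.11, 0.16, 0, 0, 0, -0.017]
[255, -0.13, 0.15, 0, 0, 0, -0.017]
```

Call:
{"method": "apply_moves", "body": {
  "deltas": [
    [255, -0.1, 0.12, 0, 0, 0, 0],
    [255, -0.1, 0.12, 0, 0, 0, 0],
    [255, -0.1, 0.12, 0, 0, 0, 0],
    [255, 0, 0, 0, 0, 0, 0]
  ]
}}

```text
time_s: 11.35
ee_pos: [0.5044, -0.0419, 0.2045]
eef_rot: [-3.142, 0.0, -0.848]
force: [1.3, 1.0, -0.0]
grip_width: 0.0006
grip_force: 0.0
```

```bash
python3 arc.py 1 1
```

```text
theta -140.93 r 0.1131 yaw-th 92.33353655750929 z 0.2044512234490227 [ 1.3  1.  -0. ]
[255, -0.11, 0.16, 0, 0, 0, -0.017]
```

Now at the target angle, with a light 1.6 N contact. Backing off and checking.

Call:
{"method": "apply_moves", "body": {
  "deltas": [
    [255, 0.6, -0.6, 0, 0, 0, 0],
    [255, 0.8, -0.8, 0, 0, 0, 0],
    [255, 0, 0, 3, 0, 0, 0],
    [255, 0, 0, 4, 0, 0, 0],
    [255, 0, 0, 4, 0, 0, 0],
    [255, -2.5, -4, 0, 0, 0, 0],
    [255, -2.5, -4, 0, 0, 0, 0],
    [255, -2.5, -4, 0, 0, 0, 0],
    [255, -2.5, -4, 0, 0, 0, 0],
    [255, -2.5, -4, 0, 0, 0, 0]
  ]
}}

```text
time_s: 12.35
ee_pos: [0.3924, -0.2582, 0.3146]
eef_rot: [-3.142, -0.0, -0.848]
force: [0.2, 0.4, -0.7]
grip_width: 0.0004
grip_force: 0.0
```

Call:
{"method": "apply_moves", "body": {
  "deltas": [
    [255, -2.5, -4, 0, 0, 0, 0],
    [255, -2.5, -4, 0, 0, 0, 0],
    [255, -2.5, -4, 0, 0, 0, 0],
    [255, -2.5, -4, 0, 0, 0, 0],
    [255, 0, 0, 0, 0, 0, 0],
    [255, 0, 0, 0, 0, 0, 0]
  ]
}}

```text
time_s: 12.95
ee_pos: [0.2928, -0.4171, 0.3141]
eef_rot: [-3.141, 0.001, -0.851]
force: [0.2, -0.5, 0.5]
grip_width: 0.0002
grip_force: 0.0
```

Run:
```python
from h import *
look("pics/c3.png")
```

```text
axis [0.5922 0.0295 0.162 ] diam px [100.2 101.4]
brass z.144 [247. 149.] 41 r 0.118 ang 29.94 xy [0.6944 0.0884]
   post z.202 [247. 149.] 41 r 0.104 ang 31.23 xy [0.6811 0.0834]
brass z.144 [311.4 163.1] 42 r 0.1139 ang -56.48 xy [ 0.6551 -0.0655]
   post z.202 [311.4 163.1] 42 r 0.1052 ang -60.5 xy [ 0.644  -0.0621]
brass z.144 [298.2 191.8] 90 r 0.0615 ang -94.99 xy [ 0.5868 -0.0317]
   post z.202 [298.2 191.8] 90 r 0.061 ang -102.07 xy [ 0.5794 -0.0301]
brass z.144 [265.5 213. ] 127 r 0.0569 ang 161.39 xy [0.5383 0.0476]
   post z.202 [265.5 213. ] 127 r 0.0606 ang 165.26 xy [0.5335 0.0449]
brass z.144 [232.9 213.4] 35 r 0.1092 ang 118.69 xy [0.5397 0.1253]
   post z.202 [232.9 213.4] 35 r 0.1057 ang 122.81 xy [0.5349 0.1183]
brass z.144 [297.  227.7] 38 r 0.1066 ang -148.5 xy [ 0.5013 -0.0262]
   post z.202 [297.  227.7] 38 r 0.1083 ang -149.85 xy [ 0.4986 -0.0249]
brass z.144 [259.5 250.4] 267 r 0.1461 ang 166.31 xy [0.4502 0.0641]
   post z.202 [259.5 250.4] 267 r 0.1452 ang 167.69 xy [0.4503 0.0604]
red [265.9 214.2] 183 r 0.0625 ang 166.29 xy [0.5314 0.0443]
```

View pics/c3.png

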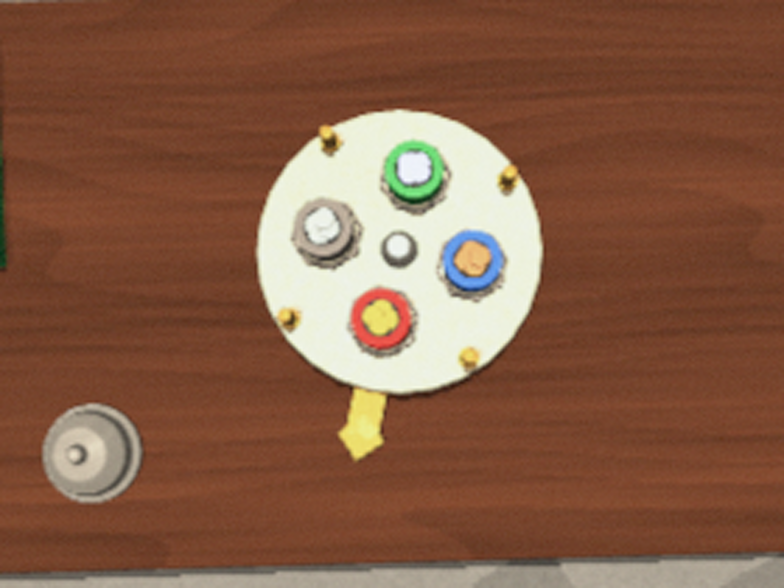

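Red is at 165.9–166.3° and the pointer at 166.3°. All tubs are seated, the bell hasn't moved, and the arm is clear.

```bash
python3 -c "
from station import ctrl
print(ctrl.hand_in())"
```

```text
the job is handed in; nothing more can be done
None
```

The red tub is at the front, within about 0.5° of the pointer line; all four tubs are seated, the arm is clear of everything, and the job is handed in at about 13 s on the robot's clock.

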